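# Hold a bracket against the sprung fence of a jig

## Robot

A 7-joint arm with a two-finger parallel gripper is mounted at the origin on the work surface. World frame = base frame: x ahead of the robot, y to its left, z up, the work surface at z = 0. Lengths are in m, angles in rad, forces in N, time in s.
With the tool pointing down it reaches from about 0.425 to 0.925 m from the base axis. Payload 6.8 kg.
Tool frame: the origin (TCP) lies at the very end of the fingers, on their centre line; the grasp point (between the pads) lies bot.grip_depth behind it (bot.grip_depth is the distance from the TCP to the grasp point, in m); z points along the fingers, y is the line along which they close (so a half turn about z gives the same grasp; the last joint's range is limited). The gripper opens to 85 mm and grips with 20 to 120 N. Pads are 22 mm wide; open, the fingers measure 114 mm over their backs; the gripper's body (76 mm by 85 mm) begins 54 mm behind the grasp point. The pads swing forward as they close: fully open they stand 13 mm farther back than shut.
Start: joints at [1.079, 0.477, 0.022, 1.555, -0.011, 1.109, -0.083], TCP at [0.253, -0.626, 0.231] pointing down, gripper open.
Joint ranges: [-2.96, 2.96], [-0.34, 2.1], [-1.41, 1.46], [0.24, 2.44], [-1.37, 4.51], [0.17, 1.92], [-2.96, 2.96]. Speed limits (rad/s): [2.39, 2.39, 3.14, 3.14, 3.14, 3.14, 3.14].

## Interface

Orientations are given as a unit quaternion [w, x, y, z].
In Python, from station import bot gives the robot as it stands.
- The arm moves only by the tool send_rows, never from a script. Its arguments are lists of equal length, an entry for each row: "slide": the shift along the tool's x, y, z in mm, a list of three; "roll": the turn about the tool's z in degrees; "claw": the opening, from 0 (shut) to 1 (fully open). A call has exactly 8 rows; each row is the pose to reach, as a shift and turn from the pose commanded when the call began, along the tool's axes at that moment; what a row does not reach only later rows make up. A row lasts 1/12 s, in which the tool goes at most 41.7 mm and 7.16 degrees, less where a joint would pass 70% of its speed; a pose out of reach is approached as far as the arm can. A call with a gripper value outside its range is refused whole. The fingers move at their own pace and stop on an object; "force" is the grip in N (left out, the last holds). Time passes only in rows, so rows that repeat a pose let the fingers close, or fill a call up. It gives the time, the measured TCP pose, the force, the opening and the grip force at its end, in the units of the state.
- bot.get_obs(): the state, without advancing time (a new reading comes with each control period).
- bot.read_camera(name): name is "scene" or "top"; returns the picture (420x560x3 uint8, red, green, blue); there is no depth.
- bot.camera_model(name): a dict with "camera_matrix" (3x3 intrinsics, pixels), "camera_from_world" (4x4, takes a point from world to camera coordinates). Camera axes: x right, y down, z forward; pixel columns grow to the right and rows downward; lengths in m; the calibration is good to about 2 mm. A picture is of the moment at which its call begins. camera_model takes no time and is no camera call.
- bot.hand_in(): hands the job in; it is judged then, once.
The state is a dict: "t": time; "q": joint angles; "joint_vel": joint speeds; "joint_torque": joint torques, N m; "eef_pos": TCP position; "tool_rot": TCP orientation; "contact_force": force on the tool from outside, world axes, zero at the start; "torque": the same for the moment, N m; "gripper_width": opening from 0.0 (shut) to 1.0 (fully open); "grasp_force": force on a finger pad.
Only numpy, scipy, OpenCV 4.12 (cv2) and the standard library are available. Lean on these libraries where they do the work, as an engineer would, in place of code of your own. Each camera call takes 0.05 s, during which the arm holds its last target. There are 200 camera calls.

## Task

Pick up the blue bracket and set it down flat on the steel bed of the jig, midway between the two yellow posts, its broad back plate facing the aluminium fence but not yet pushing it; then slide it along the bed squarely against the sprung fence and push until the black pointer stands in the green zone (about 10 N), never into the red. Finish while still holding it there with a steady push, flat on the bed, so that the mechanic can screw it down: do not let go or back off. Leave the bare steel bracket and the other things on the bench where they are.

Things in the scene. Friction and masses are not known exactly. Their poses are not given: they have to be found in the camera images.
- bracket: Blue steel gusset bracket, 80 x 70 x 45 mm (x, y, z), about 0.5 kg. Origin: centre of its underside; x points to its back plate. Back plate: 6 mm thick, 70 wide, 45 tall, outer (pressing) face at x = +40. Foot: 6 mm thick, 60 wide, x = -40 to +34. Rib to grip: upright web 12 mm thick (y = -6 to +6), x = -36 to +34, top at z = 45.
- bracket_face (a point): Centre of the outer face of the blue bracket's back plate, 22 mm above its underside; axes as the bracket's.
- bracket_grip (a point): Point on the rib of the blue bracket good for gripping (fingers closing along the bracket's y), 4 mm behind its origin, 35 mm above its underside.
- jig: Jig fixed to the bench, place and heading vary: dark steel bed, top at z = 12 mm, x = -100 to +130, y = -100 to +100, with a green housing (top 52 mm above the bench) across its +x end. Origin: on the bench plane, 15 mm to the -x side of the bed's centre. +x is the pressing direction, z up.
- fence_face (a point): Centre of the pressing face of the sprung aluminium fence (180 mm wide along y, 42 mm tall, its top 55 mm above the bench), which looks to the jig's -x; axes as the jig's. At rest it is at x = +40, z = 34 in the jig frame and it moves with the fence.
- fence (a joint): How far the fence is pushed back along the jig's +x, m; 0 at rest, end stop at 0.045. The spring takes 0.5 N per mm, no preload: 10 N is 20 mm. A black pointer on the fence shows it on the scale above the housing: white to 14 mm, green 14 to 26 mm, yellow 26 to 32 mm, red beyond.
- posts: Two yellow posts, 14 mm across, 16 mm tall, fixed on the bed, centres at y = -52 and +52 (90 mm clear between: 10 mm each side of the bracket). Origin: on the bed top midway between them, 22 mm in front of the resting fence face; axes as the jig's. Their place along the jig's y varies.
- spare: Bare steel bracket of the same shape, size and axes, to be left alone; the two brackets may swap places.
- screwdriver: Loose screwdriver lying on the right of the bench; leave.
- wrench: Loose steel wrench on the right; leave.
- spray: Loose grey spray bottle, 54 mm across, 190 mm tall, right; leave. Origin: centre of its underside.
- tin: Loose red tin, 90 mm across, 80 mm tall, left; leave. Origin: centre of its underside.
- rubber_block: Loose black rubber block 110 x 60 x 45 mm on the left; leave. Origin: centre of its underside.
Things that resemble listed ones, but are neither listed nor needed, are in the scene too. Several things look just like the bracket: the one meant starts farthest from the robot's base.

How it is judged:
On the way, in this order (a step that is already met when the one before it is completed fails the run):
1. the blue bracket stands flat on the bed, midway between the posts (7 mm) and square (0.07 rad), back plate towards the fence and up to 75 mm from it, the fence not yet pushed (under 3 mm) (y of bracket in the frame of posts between -0.007 and 0.007 m and z of bracket in the frame of jig between 0.009 and 0.0145 m and angle between bracket's own z axis and vertical below 0.07 rad and angle between the x axis of bracket and the x axis of jig, either way round below 0.07 rad and x of bracket_face in the frame of fence_face above -0.075 m and value of joint fence below 0.003 m), for 0.2 s.
2. the bracket pushes the fence into the green zone (value of joint fence between 0.014 and 0.026 m and contact force between bracket and fence above 5 N), for 0.2 s.
At the end, for the whole second after the job is handed in: Fingers still hold the blue bracket (over 3 N); its back plate lies on the fence (3 mm), pushing 6 to 14 N, fence back 14 to 26 mm (green); bracket at rest, flat on the bed (2.5 mm, 0.07 rad), square (0.07 rad), midway between the posts (7 mm); robot not touching the fence (y of bracket in the frame of posts between -0.007 and 0.007 m and z of bracket in the frame of jig between 0.009 and 0.0145 m and angle between bracket's own z axis and vertical below 0.07 rad and angle between the x axis of bracket and the x axis of jig, either way round below 0.07 rad and value of joint fence between 0.014 and 0.026 m and x of bracket_face in the frame of fence_face between -0.003 and 0.003 m and contact force between bracket and fence between 6 and 14 N and contact force between the fingers and bracket above 3 N and contact force between each of the arm, the fingers and fence below 0.5 N and linear speed of bracket below 0.01 m/s and velocity of joint fence below 0.01 m/s); the arm keeps its last pose, push and grip.
It fails at once if the pointer goes into the red (fence pushed back over 32 mm) (value of joint fence above 0.032 m).
It fails at once if the bare steel bracket is moved over 20 mm (distance of spare from where it was at the start of the episode above 0.02 m).
It fails at once if another loose thing on the bench is moved over 20 mm (distance of any of screwdriver, wrench, spray, tin, rubber_block from where it was at the start of the episode above 0.02 m).
It also fails if it takes over 42 s, if anything falls off the work surface, if the arm or the gripper's body presses on something with over 40 N, if the wrist force passes 120 N, or if a joint passes its speed limit or range.

## Working session

There is one attempt and no reset: what is moved stays moved. The work goes in short steps, Python scripts to look and compute and a tool call to move; the robot and the scene stay as the last step left them, time stands still between calls to the robot, and variables do not carry over. Pictures are saved under pics/ and viewed, at most 11 in all, crops included, and the job is handed in when it is done.

Besides the shell and the picture viewer there is one more tool, called after "Request:" as name(argument=value, ...) on one line, values as JSON. send_rows: Moves the arm, as the interface text tells. Its arguments: {"type":"object","properties":{"slide":{"type":"array","items":{"type":"array","items":{"type":"number"}}},"roll":{"type":"array","items":{"type":"number"}},"claw":{"type":"array","items":{"type":"number"}},"force":{"type":"number"}},"required":["slide","roll","claw"]}

```bash
mkdir -p pics; python3 - <<'E'
from station import bot
import cv2
for n in("scene","top"):
    im=bot.read_camera(n);cv2.imwrite(f"pics/{n}0.png",im[:,:,::-1]);m=bot.camera_model(n);print(n,m["camera_matrix"],m["camera_from_world"])
print(bot.get_obs(),bot.grip_depth)
E
```

```text
scene [[383.19572389   0.         278.29796919]
 [  0.         383.19572389 215.23381288]
 [  0.           0.           1.        ]] [[-7.55050377e-01  6.55666606e-01 -4.80350265e-04  3.62542677e-01]
 [ 5.58505545e-01  6.42777842e-01 -5.24316891e-01 -1.91092206e-01]
 [-3.43468318e-01 -3.96153944e-01 -8.51523087e-01  1.34849892e+00]
 [ 0.00000000e+00  0.00000000e+00  0.00000000e+00  1.00000000e+00]]
top [[448.52882082   0.         279.96947991]
 [  0.         448.52882082 211.04356516]
 [  0.           0.           1.        ]] [[ 2.08144356e-02 -9.99783356e-01  1.48850828e-05 -2.41592236e-02]
 [-9.94115060e-01 -2.06980108e-02 -1.06333624e-01  4.20298278e-01]
 [ 1.06310895e-01  2.19847688e-03 -9.94330509e-01  1.12853420e+00]
 [ 0.00000000e+00  0.00000000e+00  0.00000000e+00  1.00000000e+00]]
{'t': 0.1, 'q': array([ 1.07888908,  0.47774617,  0.02237098,  1.55633824, -0.01151461,
        1.10926035, -0.08308479]), 'joint_vel': array([ 0.00024004, -0.00224815,  0.00160163, -0.00078047,  0.00183928,
       -0.00024601,  0.00048537]), 'joint_torque': array([ 3.61251448e-03, -5.97762966e+01,  1.61352754e+00, -2.81956816e+01,
        1.28341815e-02,  5.00995913e-03, -4.75085835e-05]), 'eef_pos': array([ 0.25254168, -0.62542121,  0.23041025]), 'tool_rot': array([-7.83488603e-04,  9.81642263e-01,  1.90729673e-01, -2.12521818e-04]), 'contact_force': array([-0.47631297,  0.17197518,  0.38291631]), 'torque': array([-0.04207408, -0.00544752, -0.01528959]), 'grasp_force': 0.0, 'gripper_width': 1.0006023831418052} 0.0187
```

View pics/scene0.png

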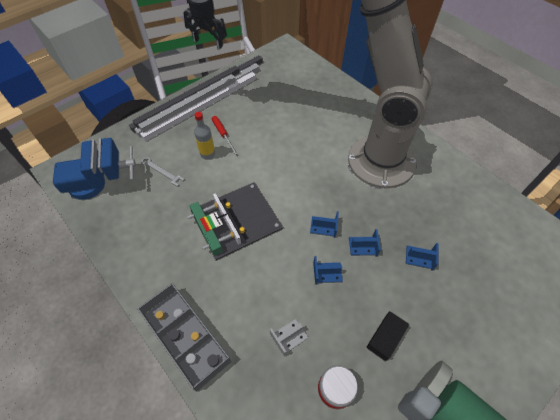

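View pics/top0.png

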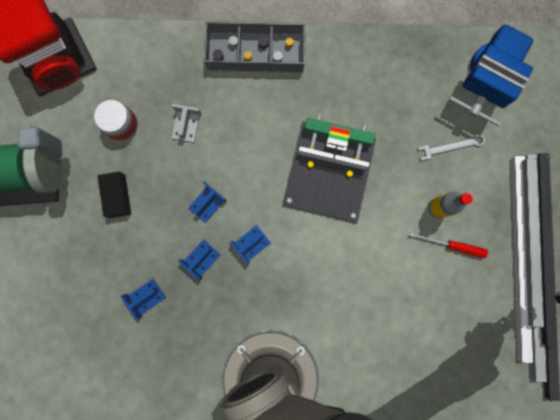

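Top view: four blue brackets at (207,201), (250,243), (200,260) and (144,298). The robot base is near (270,370), and the jig is at (330,170) with its fence towards the top. The target should be the bracket at (207,201). I'll zoom in there and check.

```bash
cat > h.py <<'E'
import numpy as np,cv2
from station import bot
def ray(n,uv,z):
    m=bot.camera_model(n);T=m["camera_from_world"];R=T[:3,:3];c=-R.T@T[:3,3]
    d=R.T@np.linalg.solve(m["camera_matrix"],[uv[0],uv[1],1.]);return c+d*(z-c[2])/d[2]
def proj(n,p):
    m=bot.camera_model(n);q=m["camera_matrix"]@(m["camera_from_world"]@[*p,1.])[:3];return q[:2]/q[2]
def comps(mask,amin=8):
    k,l,s,c=cv2.connectedComponentsWithStats(mask.astype(np.uint8));return [(c[i],s[i],l==i) for i in range(1,k) if s[i,4]>=amin]
E
python3 - <<'E'
from h import *
a=cv2.imread("pics/top0.png");b=cv2.imread("pics/scene0.png")
c1=cv2.resize(a[172:232,172:242],None,fx=7,fy=7,interpolation=3)[:, :399]
c2=cv2.resize(a[110:230,275:385],None,fx=3.5,fy=3.5,interpolation=3)
c1=cv2.resize(a[175:230,180:237],None,fx=7,fy=7,interpolation=3)
W=np.zeros((420,790,3),np.uint8);W[:c1.shape[0],:c1.shape[1]]=c1;W[:c2.shape[0],404:404+c2.shape[1]]=c2[:,:386]
cv2.imwrite("pics/z1.png",W)
c3=cv2.resize(b[250:290,305:350],None,fx=8,fy=8,interpolation=3)
c4=cv2.resize(b[175:265,180:290],None,fx=4,fy=4,interpolation=3)
W=np.zeros((380,800,3),np.uint8);W[:320,:360]=c3;W[:360,360:800]=c4;cv2.imwrite("pics/z2.png",W)
for n,im in(("top",a),("scene",b)):
    h=cv2.cvtColor(im,cv2.COLOR_BGR2HSV)
    for nm,lo,hi in(("blue",(100,100,40),(125,255,255)),("yel",(18,150,120),(35,255,255)),("green",(60,100,40),(90,255,255))):
        for c,s,_ in comps(cv2.inRange(h,lo,hi)>0): 
            p=ray(n,c,.028 if nm=="yel" else .02);print(n,nm,c.round(1),s[4],p.round(3),np.hypot(*p[:2]).round(3))
E
```

```text
top blue [500.1  66. ] 3017 [ 0.821 -0.593  0.02 ] 1.013
top blue [206.3 203. ] 711 [0.438 0.175 0.02 ] 0.471
top blue [250.4 243.6] 751 [0.336 0.058 0.02 ] 0.341
top blue [199.7 259.4] 807 [0.293 0.186 0.02 ] 0.347
top blue [143.1 298.4] 906 [0.192 0.325 0.02 ] 0.377
top yel [288.8  41.4] 44 [ 0.875 -0.029  0.028] 0.875
top yel [247.3  55.2] 37 [0.834 0.08  0.028] 0.838
top yel [338.8 133.7] 51 [ 0.625 -0.164  0.028] 0.647
top yel [310.3 163.8] 32 [ 0.544 -0.091  0.028] 0.552
top yel [349.4 173.3] 31 [ 0.522 -0.192  0.028] 0.556
top green [339.5 132.1] 703 [ 0.632 -0.167  0.02 ] 0.654
top green [ 11.4 169.2] 1071 [0.516 0.684 0.02 ] 0.857
scene blue [358.   48.7] 1747 [-0.382 -0.47   0.02 ] 0.605
scene blue [1.1 8.8] 24 [ 0.666 -1.781  0.02 ] 1.901
scene blue [16.8 76.5] 1807 [ 0.796 -1.254  0.02 ] 1.485
scene blue [105.8  95.9] 1388 [ 0.578 -0.913  0.02 ] 1.081
scene blue [ 86.6 171.1] 2341 [ 0.804 -0.618  0.02 ] 1.015
scene blue [557.6 213.6] 31 [-0.241  0.515  0.02 ] 0.569
scene blue [324.4 225.4] 449 [0.345 0.062 0.02 ] 0.351
scene blue [365.  244.8] 565 [0.301 0.191 0.02 ] 0.356
scene blue [422.3 256.5] 595 [0.202 0.328 0.02 ] 0.385
scene blue [327.  271.7] 537 [0.448 0.178 0.02 ] 0.482
scene yel [199.4 146.7] 36 [ 0.456 -0.451  0.028] 0.641
scene yel [227.5 203.7] 14 [ 0.526 -0.194  0.028] 0.561
scene yel [207.7 222.1] 27 [ 0.613 -0.18   0.028] 0.639
scene yel [241.5 228.9] 15 [ 0.549 -0.092  0.028] 0.557
scene green [149.1   1.7] 118 [ 0.108 -1.375  0.02 ] 1.379
scene green [233.   31.4] 134 [-0.051 -0.921  0.02 ] 0.922
scene green [181.4  42.5] 537 [ 0.167 -1.005  0.02 ] 1.018
scene green [177.1  85.8] 202 [ 0.336 -0.78   0.02 ] 0.85
scene green [205.5 228.6] 381 [ 0.63 -0.17  0.02] 0.653
scene green [210.4 221.5] 40 [ 0.604 -0.181  0.02 ] 0.63
scene green [465.3 406.8] 1376 [0.444 0.646 0.02 ] 0.784
```

View pics/z1.png

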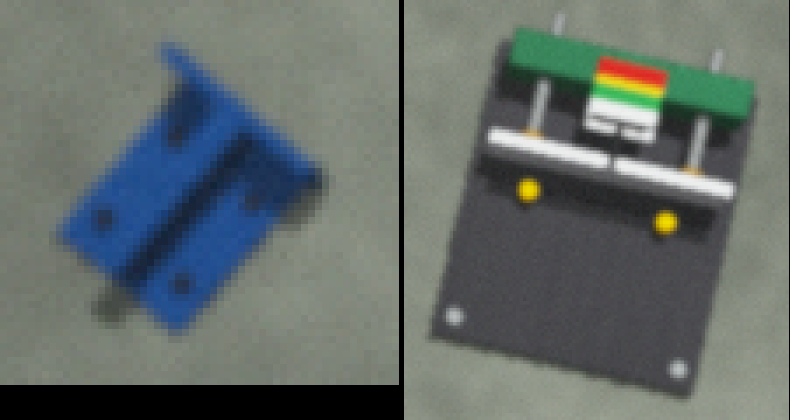

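View pics/z2.png

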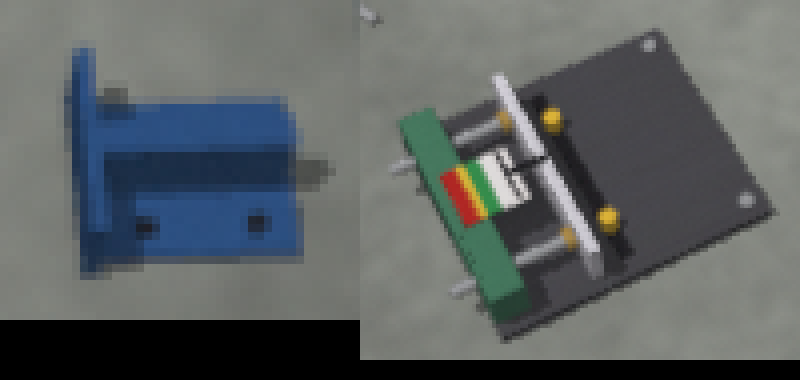

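The target, farthest at r≈0.47, is the bracket at top (207,201). Its plate points towards the upper right, and its rib is the dark strip. The yellow posts are at top (310,164) and (349,173). The fence is the white line just beyond them. I'll work out the poses next.

```bash
cat >> h.py <<'E'
from scipy.spatial.transform import Rotation as Rn
def go(p,head):
    "shift (mm, tool axes) and roll (deg) to TCP p with tool x at heading head deg"
    o=bot.get_obs();w=o["tool_rot"];R=Rn.from_quat([w[1],w[2],w[3],w[0]]).as_matrix()
    h=np.degrees(np.arctan2(R[1,0],R[0,0]));d=(h-head+180)%360-180
    print("t",round(o["t"],2),"at",o["eef_pos"].round(4),"head",h.round(2),"tilt",R[:,2].round(3),"slide",(R.T@(np.array(p)-o["eef_pos"])*1000).round(1),"roll",d.round(2),"F",o["contact_force"].round(1),"grip",round(o["grasp_force"],1),"w",round(o["gripper_width"],3))
E
python3 - <<'E'
from h import *
T=lambda u,v,s,ox,oy,x0=0:((u-x0+.5)/s-.5+ox,(v+.5)/s-.5+oy)
def show(nm,a,b,L):
    d=(b-a)[:2];print(nm,a.round(4),b.round(4),"mid",((a+b)/2).round(4),"len",np.hypot(*d).round(4),"want",L,"ang",np.degrees(np.arctan2(d[1],d[0])).round(1))
t=lambda u,v,z:ray("top",T(u,v,7,180,175),z)
j=lambda u,v,z:ray("top",T(u,v,3.5,275,110,404),z)
s=lambda u,v,z:ray("scene",T(u,v,8,305,250),z)
k=lambda u,v,z:ray("scene",T(u,v,4,180,175,360),z)
show("foot back",t(180,332,.006),t(60,238,.006),.06)
show("plate top",t(322,180,.045),t(168,45,.045),.07)
show("foot back sc",s(303,255,.006),s(300,110,.006),.06)
show("bed back",j(690,396,.012),j(432,338,.012),.2)
show("bed back sc",k(658,29,.012),k(773,212,.012),.2)
show("fence front top",j(733,197,.055),j(489,142,.055),.18)
show("fence front top sc",k(503,73,.055),k(604,250,.055),.18)
show("bolts",j(678,369,.012),j(454,316,.012),0)
show("bolts sc",k(649,45,.012),k(746,200,.012),0)
show("posts",ray("top",(349.4,173.3),.027),ray("top",(310.3,163.8),.027),.104)
show("posts sc",ray("scene",(227.5,203.7),.024),ray("scene",(241.5,228.9),.024),.104)
go((.25,-.62,.28),0)
E
```

```text
foot back [0.3898 0.1779 0.006 ] [0.424  0.2239 0.006 ] mid [0.4069 0.2009 0.006 ] len 0.0573 want 0.06 ang 53.4
plate top [0.4427 0.1223 0.045 ] [0.4908 0.1797 0.045 ] mid [0.4668 0.151  0.045 ] len 0.0749 want 0.07 ang 50.0
foot back sc [0.4306 0.2254 0.006 ] [0.3903 0.1848 0.006 ] mid [0.4104 0.2051 0.006 ] len 0.0572 want 0.06 ang -134.9
bed back [ 0.3954 -0.2132  0.012 ] [ 0.4346 -0.022   0.012 ] mid [ 0.415  -0.1176  0.012 ] len 0.1951 want 0.2 ang 78.4
bed back sc [ 0.4007 -0.2152  0.012 ] [ 0.4446 -0.0192  0.012 ] mid [ 0.4226 -0.1172  0.012 ] len 0.2009 want 0.2 ang 77.4
fence front top [ 0.5362 -0.2365  0.055 ] [ 0.5729 -0.0602  0.055 ] mid [ 0.5546 -0.1484  0.055 ] len 0.1801 want 0.18 ang 78.2
fence front top sc [ 0.5386 -0.2357  0.055 ] [ 0.5762 -0.0583  0.055 ] mid [ 0.5574 -0.147   0.055 ] len 0.1813 want 0.18 ang 78.0
bolts [ 0.4153 -0.2043  0.012 ] [ 0.4513 -0.038   0.012 ] mid [ 0.4333 -0.1212  0.012 ] len 0.1701 want 0 ang 77.8
bolts sc [ 0.4168 -0.2073  0.012 ] [ 0.4534 -0.0412  0.012 ] mid [ 0.4351 -0.1242  0.012 ] len 0.1701 want 0 ang 77.6
posts [ 0.5218 -0.1924  0.027 ] [ 0.5446 -0.0912  0.027 ] mid [ 0.5332 -0.1418  0.027 ] len 0.1037 want 0.104 ang 77.3
posts sc [ 0.5247 -0.1965  0.024 ] [ 0.5481 -0.0941  0.024 ] mid [ 0.5364 -0.1453  0.024 ] len 0.105 want 0.104 ang 77.1
t 0.1 at [ 0.2525 -0.6254  0.2304] head 21.99 tilt [-0.001  0.001 -1.   ] slide [ -0.3  -6.1 -49.6] roll 21.99 F [-0.5  0.2  0.4] grip 0.0 w 1.001
```

```bash
python3 - <<'E'
from h import *
go((.45,-.37,.29),75)
E
```

```text
t 0.1 at [ 0.2525 -0.6254  0.2304] head 21.99 tilt [-0.001  0.001 -1.   ] slide [ 278.7 -163.   -59.4] roll -53.01 F [-0.5  0.2  0.4] grip 0.0 w 1.001
```

Request:
send_rows(slide=[[20,-12,-20],[55,-32,-40],[92,-54,-60],[130,-76,-60],[167,-98,-60],[204,-119,-60],[241,-141,-60],[279,-163,-60]], roll=[-5,-12,-19,-26,-33,-40,-47,-53], claw=[1,1,1,1,1,1,1,1])

```text
t: 0.77
eef_pos: [0.4409, -0.3815, 0.2912]
tool_rot: [-0.0, 0.792, 0.611, -0.0]
contact_force: [-0.5, -0.4, 0.0]
gripper_width: 1.0
grasp_force: 0.0
```

```bash
python3 - <<'E'
from h import *
go((.52,-.08,.25),125)
E
```

```text
t 0.77 at [ 0.4409 -0.3815  0.2912] head 75.33 tilt [-0.  0. -1.] slide [3.117e+02 2.000e-01 4.110e+01] roll -49.67 F [-0.5 -0.4  0. ] grip 0.0 w 1.0
```

Request:
send_rows(slide=[[35,0,5],[72,0,10],[110,0,15],[150,0,20],[190,0,25],[230,0,30],[270,0,35],[300,0,40]], roll=[-6,-12,-18,-25,-32,-38,-44,-50], claw=[1,1,1,1,1,1,1,1])

```text
t: 1.43
eef_pos: [0.5182, -0.0898, 0.2511]
tool_rot: [-0.0, 0.458, 0.889, 0.0]
contact_force: [-0.4, 0.4, -0.1]
gripper_width: 0.998
grasp_force: 0.0
```

```bash
python3 - <<'E'
from h import *
go((.4347,.1795,.12),139)
E
```

```text
t 1.43 at [ 0.5182 -0.0898  0.2511] head 125.44 tilt [ 0.     0.001 -1.   ] slide [267.7  88.  131.3] roll -13.56 F [-0.4  0.4 -0.1] grip 0.0 w 0.998
```

Request:
send_rows(slide=[[32,11,14],[66,22,30],[100,33,47],[134,44,64],[168,55,81],[202,66,98],[236,77,115],[258,85,131]], roll=[-2,-4,-6,-8,-10,-12,-13,-13.5], claw=[1,1,1,1,1,1,1,1])

```text
t: 2.1
eef_pos: [0.438, 0.1696, 0.1195]
tool_rot: [-0.0, 0.353, 0.936, 0.0]
contact_force: [0.9, 0.9, -0.4]
gripper_width: 1.0
grasp_force: 0.0
```

```bash
python3 - <<'E'
from h import *
im=bot.read_camera("top");im2=bot.read_camera("scene")
a=cv2.resize(im[160:240,170:260],None,fx=4.4,fy=4.4);b=cv2.resize(im2[220:310,280:370],None,fx=4.4,fy=4.4)
W=np.zeros((400,800,3),np.uint8);W[:a.shape[0],:396]=a;W[:396,400:796]=b
cv2.imwrite("pics/g1.png",W[:,:,::-1])
go((.4347,.1795,.0163),139)
E
```

```text
t 2.2 at [0.4366 0.1703 0.1184] head 138.93 tilt [-0.004  0.001 -1.   ] slide [  7.    5.9 102.1] roll -0.07 F [ 0.4 -0.   0.2] grip 0.0 w 1.001
```

View pics/g1.png

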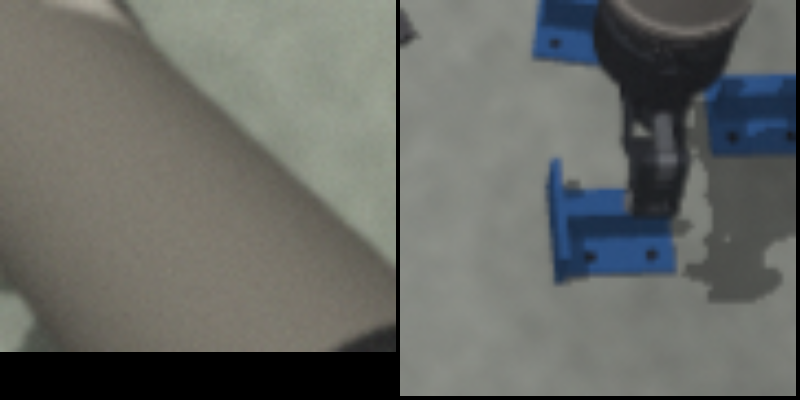

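The fingers are above the target bracket in the scene view (plate near crop (560,220)). The top camera is blocked by the arm. I'll descend.

Request:
send_rows(slide=[[2,2,15],[4,4,35],[6,6,55],[7,6,72],[7,6,86],[7,6,96],[7,6,102],[7,6,102]], roll=[0,0,0,0,0,0,0,0], claw=[1,1,1,1,1,1,1,1])

```text
t: 2.87
eef_pos: [0.4382, 0.1749, 0.0175]
tool_rot: [-0.0, 0.355, 0.935, -0.001]
contact_force: [-0.3, -0.7, -0.2]
gripper_width: 0.999
grasp_force: 0.0
```

Request:
send_rows(slide=[[0,0,0],[0,0,0],[0,0,0],[0,0,0],[0,0,0],[0,0,0],[0,0,0],[0,0,0]], roll=[0,0,0,0,0,0,0,0], claw=[0.6,0.4,0.2,0,0,0,0,0], force=60)

```text
t: 3.53
eef_pos: [0.4393, 0.1763, 0.0189]
tool_rot: [0.001, 0.354, 0.935, 0.001]
contact_force: [0.7, 0.6, 6.6]
gripper_width: 0.133
grasp_force: 59.5
```

```bash
python3 - <<'E'
from h import *
im2=bot.read_camera("scene")
b=cv2.resize(im2[220:310,280:370],None,fx=6,fy=6)
cv2.imwrite("pics/g2.png",b[:,:,::-1])
go((.4347,.1795,.0163),139)
E
```

```text
t 3.58 at [0.4393 0.1763 0.0189] head 138.5 tilt [ 0.002  0.001 -1.   ] slide [ 5.5 -0.6  2.6] roll -0.5 F [ 0.5 -0.1  6.1] grip 59.6 w 0.132
```

View pics/g2.png

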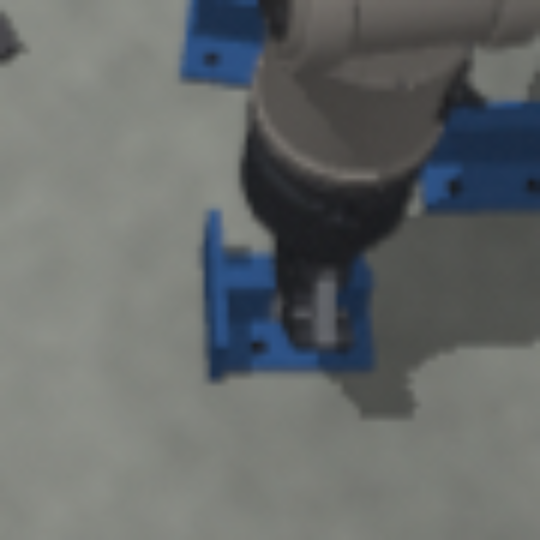

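The bracket is gripped: opening 0.132 (about 11–12 mm), 60 N, fingers on the rib. Next I'll lift it and carry it to the jig.

Request:
send_rows(slide=[[0,0,-6],[0,0,-16],[0,0,-30],[0,0,-46],[0,0,-62],[0,0,-78],[0,0,-90],[0,0,-95]], roll=[0,0,0,0,0,0,0,0], claw=[0,0,0,0,0,0,0,0])

```text
t: 4.25
eef_pos: [0.4388, 0.1757, 0.115]
tool_rot: [0.001, 0.354, 0.935, 0.0]
contact_force: [0.3, -0.4, -4.5]
gripper_width: 0.127
grasp_force: 58.4
```

```bash
python3 - <<'E'
from h import *
go((.4703,-.1296,.11),167.8)
E
```

```text
t 4.25 at [0.4388 0.1757 0.115 ] head 138.48 tilt [ 0.002  0.    -1.   ] slide [-226.  -207.7    5. ] roll -29.32 F [ 0.3 -0.4 -4.5] grip 58.4 w 0.127
```

Request:
send_rows(slide=[[-6,-6,0],[-20,-18,0],[-40,-37,0],[-62,-57,0],[-85,-78,0],[-108,-99,0],[-130,-119,0],[-152,-140,0]], roll=[-1,-3,-6,-9,-13,-17,-21,-25], claw=[0,0,0,0,0,0,0,0])

```text
t: 4.92
eef_pos: [0.4588, -0.0315, 0.113]
tool_rot: [-0.001, 0.142, 0.99, -0.0]
contact_force: [0.4, 0.1, -4.9]
gripper_width: 0.128
grasp_force: 58.3
```

```bash
python3 - <<'E'
from h import *
go((.4703,-.1296,.075),167.8)
E
```

```text
t 4.92 at [ 0.4588 -0.0315  0.113 ] head 163.69 tilt [-0.001 -0.    -1.   ] slide [-38.6 -90.9  38. ] roll -4.11 F [ 0.4  0.1 -4.9] grip 58.3 w 0.128
```

Request:
send_rows(slide=[[-7,-18,4],[-15,-36,8],[-22,-52,14],[-28,-66,20],[-33,-77,28],[-36,-84,34],[-37,-86,38],[-37,-86,38]], roll=[-1,-2,-3,-4,-4,-4,-4,-4], claw=[0,0,0,0,0,0,0,0])

```text
t: 5.58
eef_pos: [0.4697, -0.1228, 0.0742]
tool_rot: [-0.001, 0.109, 0.994, 0.0]
contact_force: [0.5, 0.8, -4.2]
gripper_width: 0.13
grasp_force: 58.4
```

```bash
python3 - <<'E'
from h import *
a=bot.read_camera("scene");t=bot.read_camera("top")
b=cv2.resize(a[165:275,180:300],None,fx=3.3,fy=3.3);c=cv2.resize(t[110:230,275:385],None,fx=3.3,fy=3.3)
W=np.zeros((400,770,3),np.uint8);W[:b.shape[0],:396]=b;W[:396,400:763]=c
cv2.imwrite("pics/j1.png",W[:,:,::-1])
go((.4703,-.1296,.0309),167.8)
E
```

```text
t 5.68 at [ 0.4704 -0.1217  0.0752] head 167.56 tilt [-0.     0.001 -1.   ] slide [-1.6 -7.8 44.3] roll -0.24 F [ 0.5  0.6 -3.9] grip 58.4 w 0.129
```

View pics/j1.png

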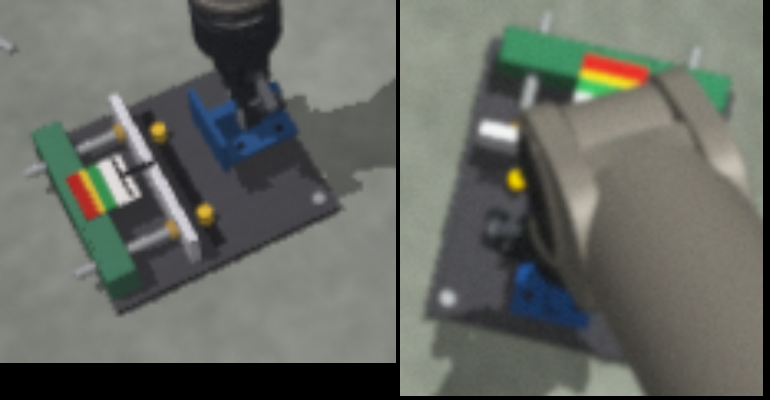

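The bracket hangs square over the bed with its plate towards the fence and both posts visible. I'll lower it gently.

Request:
send_rows(slide=[[-1,-3,8],[-1.5,-5,18],[-1.5,-7,28],[-1.5,-8,35],[-1.5,-8,39],[-1.5,-8,41],[-1.5,-8,42],[-1.5,-8,42]], roll=[-0.2,-0.2,-0.2,-0.2,-0.2,-0.2,-0.2,-0.2], claw=[0,0,0,0,0,0,0,0])

```text
t: 6.35
eef_pos: [0.4703, -0.1308, 0.0332]
tool_rot: [-0.0, 0.107, 0.994, 0.0]
contact_force: [-0.2, -0.7, -4.2]
gripper_width: 0.128
grasp_force: 58.5
```

```bash
python3 - <<'E'
from h import *
go((.4703,-.1296,.0309),167.8)
E
```

```text
t 6.35 at [ 0.4703 -0.1308  0.0332] head 167.7 tilt [-0.  0. -1.] slide [0.3 1.2 2.3] roll -0.1 F [-0.2 -0.7 -4.2] grip 58.5 w 0.128
```

Request:
send_rows(slide=[[0,0.5,0.5],[0,1,1],[0,1,1.5],[0,1,2],[0,1,2.4],[0,1,2.7],[0,1,3],[0,1,3]], roll=[-0.1,-0.1,-0.1,-0.1,-0.1,-0.1,-0.1,-0.1], claw=[0,0,0,0,0,0,0,0])

```text
t: 7.02
eef_pos: [0.4705, -0.1301, 0.0309]
tool_rot: [0.0, 0.106, 0.994, -0.0]
contact_force: [-3.2, 0.1, 6.2]
gripper_width: 0.124
grasp_force: 60.0
```

```bash
python3 - <<'E'
from h import *
a=bot.read_camera("scene");cv2.imwrite("pics/s2.png",a[:,:,::-1])
b=cv2.resize(a[165:275,180:300],None,fx=5,fy=5,interpolation=cv2.INTER_CUBIC)
cv2.imwrite("pics/j2.png",b[:,:,::-1])
go((.4703,-.1296,.0309),167.8)
E
```

```text
t 7.07 at [ 0.4705 -0.1301  0.0309] head 167.79 tilt [ 0.    -0.001 -1.   ] slide [0.3 0.4 0. ] roll -0.01 F [-3.2  0.1  5.3] grip 60.0 w 0.128
```

View pics/j2.png

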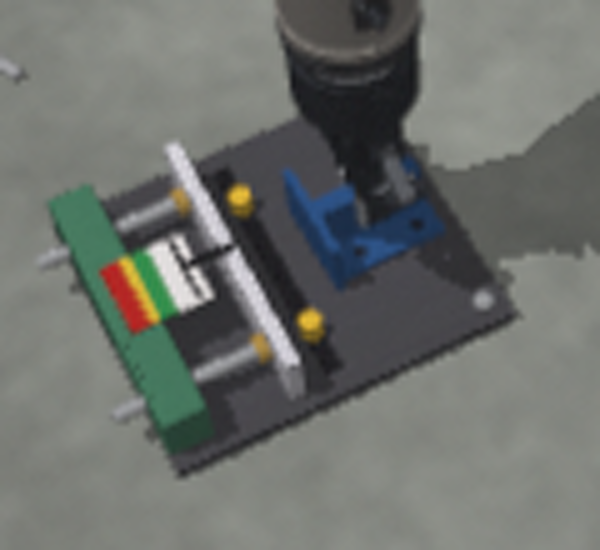

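The bracket sits flat on the bed behind the posts and the fence is at rest (pointer in the white). I'll check how well it's centred using image points.

```bash
python3 - <<'E'
from h import *
S=lambda u,v,z:ray("scene",((u+.5)/5-.5+180,(v+.5)/5-.5+165),z)[:2]
x=np.array([np.cos(np.radians(-12.2)),np.sin(np.radians(-12.2))]);y=np.array([-x[1],x[0]])
o=(S(240,196,.028)+S(311,320,.028))/2
print("posts",o.round(4))
for n,p in(("plate far top",S(284,169,.057)),("near bot",S(342,288,.012)),("foot corner near back",S(445,230,.018)),("tcp",bot.get_obs()["eef_pos"][:2]),("post",S(240,196,.028)),("post2",S(311,320,.028))):
    d=p-o;print(n,(d@x).round(4),(d@y).round(4))
E
```

```text
posts [ 0.537  -0.1429]
plate far top -0.0275 -0.038
near bot -0.03 0.0315
foot corner near back -0.1053 0.028
tcp -0.0677 -0.0015
post -0.0 -0.0518
post2 0.0 0.0518
```

Request:
send_rows(slide=[[0,1,0],[0,2,0],[0,2,0],[0,2,0],[-4,2,0],[-10,2,0],[-17,2,0],[-24,2,0]], roll=[0,0,0,0,0,0,0,0], claw=[0,0,0,0,0,0,0,0])

```text
t: 7.73
eef_pos: [0.4922, -0.133, 0.031]
tool_rot: [-0.002, 0.106, 0.994, -0.001]
contact_force: [-5.0, -0.0, 5.2]
gripper_width: 0.126
grasp_force: 59.8
```

Request:
send_rows(slide=[[-4,0,0],[-8,0,0],[-12,0,0],[-15,0,0],[-18,0,0],[-20,0,0],[-20,0,0],[-20,0,0]], roll=[0,0,0,0,0,0,0,0], claw=[0,0,0,0,0,0,0,0])

```text
t: 8.4
eef_pos: [0.5114, -0.1368, 0.0309]
tool_rot: [-0.002, 0.106, 0.994, -0.001]
contact_force: [-13.8, 2.4, 18.4]
gripper_width: 0.13
grasp_force: 61.8
```

```bash
cat >> h.py <<'E'
def jf(save=None):
    x=np.array([np.cos(np.radians(-12.2)),np.sin(np.radians(-12.2))]);y=np.array([-x[1],x[0]])
    o=bot.get_obs();d=o["eef_pos"][:2]-[.535,-.1423]
    print("tcp in posts frame",d@x,d@y,"Fx,Fy",o["contact_force"][:2]@x,o["contact_force"][:2]@y);go((.4705,-.1301,.0309),167.8)
    if save:
        a=bot.read_camera("scene");b=cv2.resize(a[165:275,180:300],None,fx=5,fy=5,interpolation=cv2.INTER_CUBIC);cv2.imwrite(save,b[:,:,::-1])
E
python3 -c "
from h import *
jf()"
```

```text
tcp in posts frame -0.024217666224648323 0.0003979027949815521 Fx,Fy -14.045831647077765 -0.5411696955939514
t 8.4 at [ 0.5114 -0.1368  0.0309] head 167.81 tilt [-0.005 -0.001 -1.   ] slide [41.4 -2.1  0.2] roll 0.01 F [-13.8   2.4  18.4] grip 61.8 w 0.13
```

Request:
send_rows(slide=[[0,0,-0.5],[0,0,-1],[-2,0,-1],[-4,0,-1],[-6,0,-1],[-8,0,-1],[-8,0,-1],[-8,0,-1]], roll=[0,0,0,0,0,0,0,0], claw=[0,0,0,0,0,0,0,0], force=80)

```text
t: 9.07
eef_pos: [0.5213, -0.1391, 0.0311]
tool_rot: [-0.001, 0.106, 0.994, -0.0]
contact_force: [-4.1, 0.4, -0.9]
gripper_width: 0.127
grasp_force: 78.1
```

```bash
python3 -c "
from h import *
jf('pics/j3.png')"
```

```text
tcp in posts frame -0.014071882216996066 0.00024145230237092183 Fx,Fy -4.050845803082242 -0.4513754666884345
t 9.07 at [ 0.5213 -0.1391  0.0311] head 167.77 tilt [-0.001  0.    -1.   ] slide [51.5 -2.   0.2] roll -0.03 F [-4.1  0.4 -0.9] grip 78.1 w 0.127
```

View pics/j3.png

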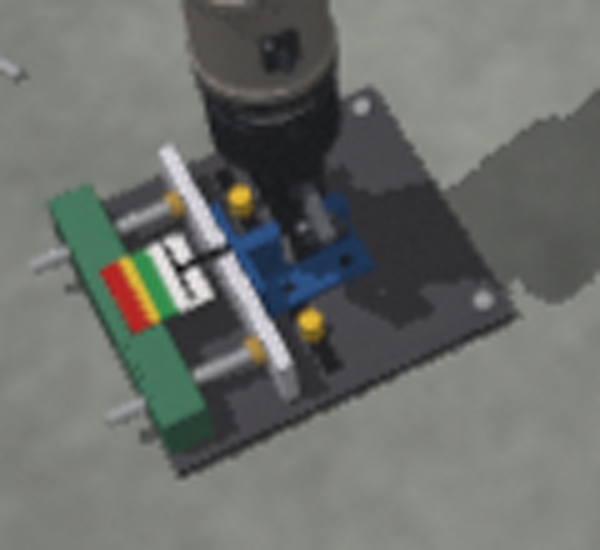

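The plate now touches the fence, which has moved back about 4 mm with the pointer still in the white, and the bracket is between the posts. I'll push about 15 mm more.

Request:
send_rows(slide=[[-2,0,0],[-4,0,0],[-7,0,0],[-10,0,0],[-13,0,0],[-15,0,0],[-15,0,0],[-15,0,0]], roll=[0,0,0,0,0,0,0,0], claw=[0,0,0,0,0,0,0,0])

```text
t: 9.78
eef_pos: [0.5326, -0.1415, 0.0311]
tool_rot: [-0.004, 0.106, 0.994, -0.0]
contact_force: [-14.9, 2.0, 13.1]
gripper_width: 0.12
grasp_force: 80.1
```

```bash
python3 -c "
from h import *
jf('pics/j4.png')"
```

```text
tcp in posts frame -0.002460289089375753 0.0002537530466010885 Fx,Fy -14.995274372882847 -1.17138309064016
t 9.78 at [ 0.5326 -0.1415  0.0311] head 167.78 tilt [-0.007 -0.    -1.   ] slide [63.2 -2.   0.6] roll -0.02 F [-14.9   2.   13.1] grip 80.1 w 0.12
```

View pics/j4.png

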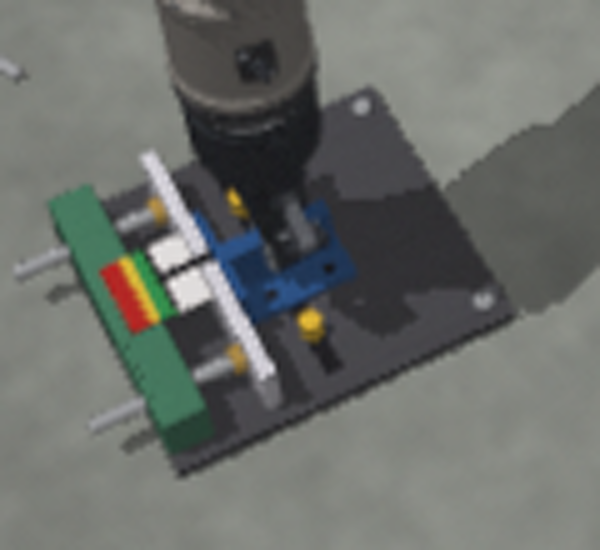

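The pointer tip at about (160,275) is at the white/green edge, so the fence is near 14 mm. I'll go about 6 mm further and ease the down-force.

Request:
send_rows(slide=[[-1,0,-0.3],[-2,0,-0.6],[-3.5,0,-0.6],[-5,0,-0.6],[-6,0,-0.6],[-6,0,-0.6],[-6,0,-0.6],[-6,0,-0.6]], roll=[0,0,0,0,0,0,0,0], claw=[0,0,0,0,0,0,0,0])

```text
t: 10.5
eef_pos: [0.5373, -0.1425, 0.0312]
tool_rot: [-0.005, 0.106, 0.994, -0.0]
contact_force: [-17.6, 3.7, 11.0]
gripper_width: 0.126
grasp_force: 79.9
```

```bash
python3 -c "
from h import *
jf('pics/j5.png')
S=lambda u,v,z:ray('scene',((u+.5)/5-.5+180,(v+.5)/5-.5+165),z)[:2]
x=np.array([.977,-.211])
for n,p in (('rest',(172,145)),('j3',(163,150)),('j4',(150,155))): print(n,(S(*p,.055)-S(172,145,.055))@x)
g={}
for f in ('j2','j3','j4','j5'):
  im=cv2.imread(f'pics/{f}.png');h=cv2.cvtColor(im,cv2.COLOR_BGR2HSV)
  # guide-nut (orange) at the fence back, near side
  m=cv2.inRange(h,(10,90,90),(22,255,255));m[:320]=0;m[:,:200]=0;m[:,285:]=0
  c=max(comps(m>0,5),key=lambda c:c[1][4]);q=S(*c[0],.03);g.setdefault('o',q);print(f,c[0].round(1),'fence mm',((q-g['o'])@x*1000).round(1))
"
```

```text
tcp in posts frame 0.002274287050574043 0.00032589161719373435 Fx,Fy -17.972240971291306 -0.11116072931650481
t 10.5 at [ 0.5373 -0.1425  0.0312] head 167.78 tilt [-0.01  0.   -1.  ] slide [67.9 -2.1  0.9] roll -0.02 F [-17.6   3.7  11. ] grip 79.9 w 0.126
rest 0.0
j3 0.006513109313630622
j4 0.015207504454082199
j2 [261.  346.6] fence mm 0.0
j3 [254.8 349.3] fence mm 4.1
j4 [237.1 357.9] fence mm 16.0
j5 [230.2 361.2] fence mm 20.6
```

View pics/j5.png

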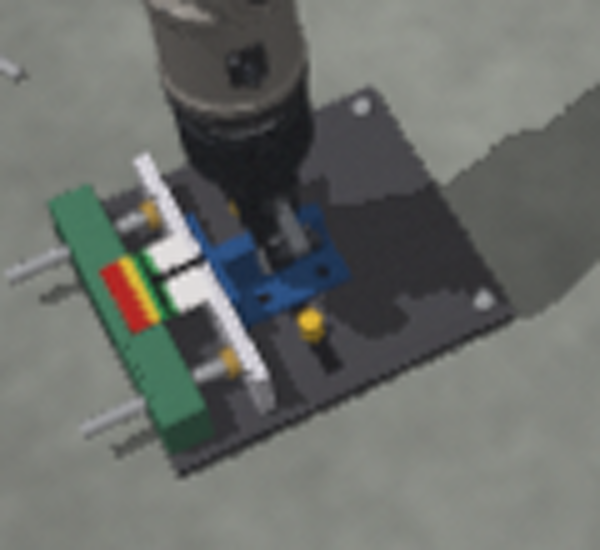

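The fence is at 20.6 mm (about 10.3 N) and the pointer is mid-green. I'll let it settle with the pose held, then hand in.

Request:
send_rows(slide=[[0,0,0],[0,0,0],[0,0,0],[0,0,0],[0,0,0],[0,0,0],[0,0,0],[0,0,0]], roll=[0,0,0,0,0,0,0,0], claw=[0,0,0,0,0,0,0,0])

```text
t: 11.22
eef_pos: [0.5373, -0.1425, 0.0312]
tool_rot: [-0.005, 0.106, 0.994, -0.0]
contact_force: [-17.2, 3.6, 11.3]
gripper_width: 0.124
grasp_force: 79.9
```

```bash
python3 -c "
from h import *
jf();print(bot.hand_in())"
```

```text
tcp in posts frame 0.0023021145722341425 0.00032943085242055463 Fx,Fy -17.591206960500802 -0.1406210023264012
t 11.22 at [ 0.5373 -0.1425  0.0312] head 167.78 tilt [-0.009  0.    -1.   ] slide [67.9 -2.1  1. ] roll -0.02 F [-17.2   3.6  11.3] grip 79.9 w 0.124
the job is handed in; nothing more can be done
None
```

I handed in the job with the blue bracket still gripped and pushed steadily against the fence: about 20.6 mm back by camera, roughly 10 N, pointer in the green, and centred within about 2 mm; no verdict came back.

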